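Show the glazed ball to the laptop camera, then turn its dish a quarter turn

TASK

The client on the video call wants to see the blue glazed ball from two sides: pick up its wooden dish by the handle, hold it level at the viewing point in front of the laptop's camera with the handle pointing straight out away from the screen, keep it still there for a moment, and then turn the dish on the spot through a quarter turn clockwise (seen from above). Finish still holding the dish up there, level and steady, with nothing but the gripper carrying it. All the while the loose ball must stay in the middle of the dish; do not touch the ball or the laptop, and leave everything else on the desk where it is.

Things in the scene. Friction and masses are not known exactly. Their poses are not given: they have to be found in the camera images.
- dish: Light wooden dish, loose, 110 g, on a 68 mm foot. Round, 117 mm across, rim 26 mm high; cork-lined hollow (spherical, radius 120 mm, lowest point 10 mm above the underside). Handle: flat-sided bar 14 mm wide, 18 mm tall (17 to 35 mm above the underside), leaving the rim along the dish's -x, ending 151 mm from its axis. Origin: centre of the underside; z up, x from handle to dish.
- dish_middle (a point): Lowest point of the dish's hollow: on the dish's axis, 10 mm above the underside; same axes as the dish.
- dish_grip (a point): Where to grip the handle from above: 95 mm from the dish's axis along its -x, in the middle of the bar, 26 mm above the underside. Pinch across the 14 mm width (the dish's y). The dish and ball hang out to one side of it, so grip firmly (about 60 N) to keep it level.
- ball: Dark blue glazed ceramic ball with a white band, 40 mm across, about 75 g, lying loose in the middle of the dish's hollow; it rolls easily. Its origin and axes turn with it: use ball_center.
- ball_center (a point): Centre of the ball; 20 mm above the hollow's lowest point when it is in the middle.
- laptop: Open laptop, fixed. Base 230 mm (x) by 330 mm (y), 16 mm high; origin under the centre of the base, z up, x from the front edge of the keyboard towards the screen, y to the left for one who looks at the screen. The lid stands on the rear edge (x = +113 mm), leans back 0.30 rad, its top is 223 mm above the desk.
- laptop_lens (a point): The camera's lens, a small dark dot beside a green light in the middle of the lid's top border: 174 mm towards +x of the laptop's origin, 217 mm above the desk. Same axes as the laptop.
- laptop_view (a point): Viewing point, where the dish's origin belongs: 284 mm straight out from the lens (level), that is 110 mm from the laptop's origin along its -x, just above the base's front edge, 150 mm above the desk. Axes as the laptop: handle straight out from the screen = along -x here; after the clockwise quarter turn it points along +y, to the left for one who looks at the screen.
- mug: White mug, 76 mm across, 92 mm high, loose; origin at the centre of its underside. A bystander.
- mouse: Black computer mouse, 108 by 60 mm, 34 mm high, loose. A bystander.
- phone: Black phone lying flat, 150 by 72 by 9 mm, loose. A bystander.
- notebook: Spiral notebook lying flat, 148 by 210 by 15 mm, loose. A bystander.
- pencil: Orange pencil, 170 mm long, 8 mm thick, loose on the notebook. A bystander.
- pencup: Dark steel cup of pens, 76 mm across, cup 100 mm and pens up to 180 mm high, loose. A bystander.
- notes: Yellow block of sticky notes, 76 by 76 by 30 mm, loose. A bystander.

How it is judged:
By the outcome, as a careful person would: the job done as asked, in the order asked, and still so for the second after the job is handed in, while the arm keeps its last pose, push and grip.
It also fails if it takes over 61 s, if anything falls off the work surface, if the arm or the gripper's body presses on something with over 40 N, if the wrist force passes 120 N, or if a joint passes its speed limit or range.

ROBOT

A 6-joint arm with a two-finger parallel gripper is mounted at the origin on the work surface. World frame = base frame: x ahead of the robot, y to its left, z up, the work surface at z = 0. Lengths are in m, angles in rad, forces in N, time in s.
With the tool pointing down it reaches from about 0.25 to 0.725 m from the base axis. Payload 4 kg.
Tool frame: the origin (TCP) lies midway between the tips of the shut fingers; the grasp point (between the pads) lies 19 mm behind it; z points along the fingers, x is the direction in which the jaws open and shut, and the axes are right-handed (so a half turn about z gives the same grasp; the last joint's range is limited). The gripper opens to 85 mm and grips with 20 to 120 N. Pads are 22 mm wide; open, the fingers measure 114 mm over their backs; the gripper's body (76 mm by 85 mm) begins 54 mm behind the grasp point. The pads swing forward as they close: fully open they stand 13 mm farther back than shut.
Start: joints at [-1.188, 0.241, 0.005, 1.335, 0, 1.571], TCP at [0.187, -0.464, 0.231] pointing down, gripper open.
Joint ranges: [-2.72, 2.72], [-1.05, 1.87], [-1.09, 1.28], [-1.99, 2.15], [-1.42, 1.44], [-3.14, 3.14]. Speed limits (rad/s): [2.79, 2.79, 3.14, 3.14, 3.14, 3.14].

INTERFACE

Orientations are given as a unit quaternion [w, x, y, z].
In Python, from station import r gives the robot as it stands.
- The arm moves only by the shell command python3 -m pendant 'ROWS' [OPENING] [FORCE]. ROWS is JSON, a list of rows, each a list of 2 entries, a list of its own where there are three numbers: the shift along the tool's x, y, z in mm, then the turn about the tool's z in degrees. A call has 1 to 8 rows; each row shifts and turns the pose as measured when the row begins, along the tool's axes as they then stand; what a row does not reach is not made up. A row lasts 1/8 s, in which the tool goes at most 62.5 mm and 10.7 degrees, less where a joint would pass 70% of its speed; a pose out of reach is approached as far as the arm can. A call with a gripper value outside its range is refused whole. OPENING is the closure in counts, from 0 (fully open) to 255 (shut), set as the call begins (- or left out, the last holds). The fingers move at their own pace and stop on an object; FORCE is the grip in N (left out, the last holds). Time passes only in rows, so rows that do not move let the fingers close. It gives the time, the measured TCP pose, the force and the opening at its end, in the units of the state.
- r.state(): the state, without advancing time (a new reading comes with each control period).
- r.read_camera(name): name is "scene" or "top" or "wrist"; returns the picture (400x640x3 uint8, red, green, blue); there is no depth.
- r.camera_model(name): a dict with "fx", "fy", "cx", "cy" (pixels), "T" (4x4, takes a point from camera to world coordinates); the wrist camera has in their place "hand_eye" (4x4, takes a point from camera to tool coordinates, whose origin is the TCP and whose axes are the tool frame's). Camera axes: x right, y down, z forward; pixel columns grow to the right and rows downward; lengths in m; the calibration is good to about 2 mm. A picture is of the moment at which its call begins: read the wrist's pose just before it. camera_model takes no time and is no camera call.
- r.hand_in(): hands the job in, once; it reports no verdict.
The state is a dict: "time_s": time; "qpos": joint angles; "qd": joint speeds; "joint_efforts": joint torques, N m; "eef_pos": TCP position; "tcp_rot": TCP orientation; "ft_force": force on the tool from outside, world axes, zero at the start; "ft_torque": the same for the moment, N m; "width": finger opening in m.
Only numpy, scipy, OpenCV 4.12 (cv2) and the standard library are available. Lean on these libraries where they do the work, as an engineer would, in place of code of your own. Each camera call takes 0.05 s, during which the arm holds its last target.

## Working session

There is one attempt and no reset: what is moved stays moved. The work goes in short steps, Python scripts to look and compute and a shell command to move; the robot and the scene stay as the last step left them, time stands still between calls to the robot, and variables do not carry over. Pictures are saved under pics/ and viewed, and the job is handed in when it is done.

```bash
ls; mkdir -p pics
python3 - <<'E'
from station import r
import cv2
s=r.state();print({k:s[k] for k in ('time_s','qpos','eef_pos','tcp_rot','ft_force','width')})
for n in ('scene','top','wrist'):
    cv2.imwrite(f'pics/{n}0.png',r.read_camera(n)[:,:,::-1]);print(n,r.camera_model(n))
E
```

```text
pics
{'time_s': 0.0, 'qpos': array([-1.18803456e+00,  2.41409823e-01,  3.70235111e-03,  1.33519987e+00,
        2.80028315e-06,  1.57078784e+00]), 'eef_pos': array([ 0.18650252, -0.4632215 ,  0.23040619]), 'tcp_rot': array([-5.91926972e-04,  8.28700834e-01, -5.59690820e-01, -8.73913357e-04]), 'ft_force': array([ 0.83718993, -0.44988066,  0.40668148]), 'width': 0.08555826540138006}
scene {'fx': 442.9156569887611, 'fy': 442.9156569887611, 'cx': 325.4679402994824, 'cy': 199.1467430497043, 'T': array([[-0.01377028,  0.5911496 , -0.80644438,  1.44298791],
       [ 0.99987951,  0.0023609 , -0.01534263,  0.03313408],
       [-0.00716586, -0.80655848, -0.59111088,  0.82082837],
       [ 0.        ,  0.        ,  0.        ,  1.        ]])}
top {'fx': 503.17408182046165, 'fy': 503.17408182046165, 'cx': 307.3640886039946, 'cy': 202.31103859851981, 'T': array([[-0.01284973, -0.99277191,  0.11932656,  0.34562438],
       [-0.9998019 ,  0.01457052,  0.01355961,  0.01616014],
       [-0.01520025, -0.11912868, -0.99276246,  1.66804391],
       [ 0.        ,  0.        ,  0.        ,  1.        ]])}
wrist {'fx': 314.2283248589806, 'fy': 314.2283248589806, 'cx': 320.1851615559063, 'cy': 199.57937312216788, 'hand_eye': array([[ 9.99999762e-01,  6.44682711e-04,  2.45395349e-04,
         4.49603756e-04],
       [-6.88535118e-04,  9.54457816e-01,  2.98345108e-01,
        -7.78924690e-02],
       [-4.18815754e-05, -2.98345206e-01,  9.54458033e-01,
        -1.43283175e-01],
       [ 0.00000000e+00,  0.00000000e+00,  0.00000000e+00,
         1.00000000e+00]])}
```

View pics/scene0.png

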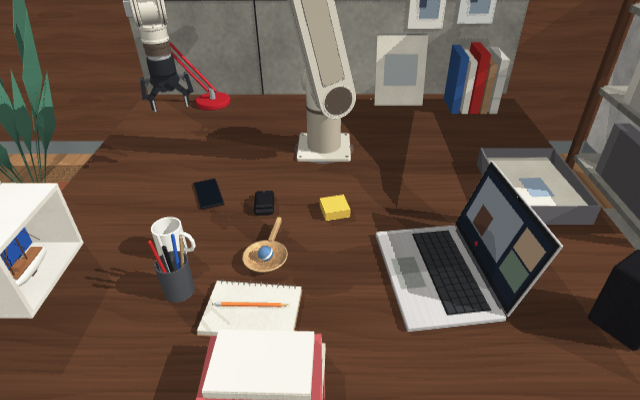

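View pics/top0.png

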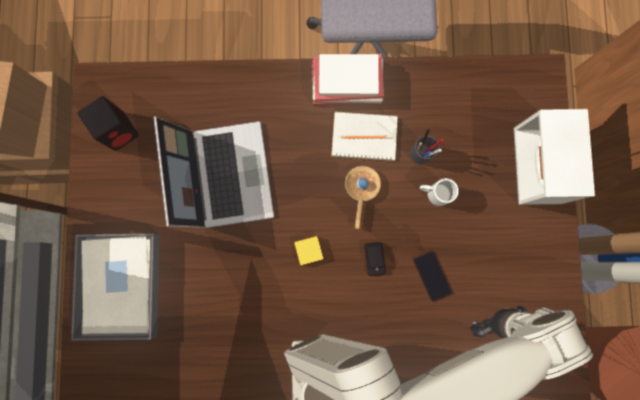

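View pics/wrist0.png

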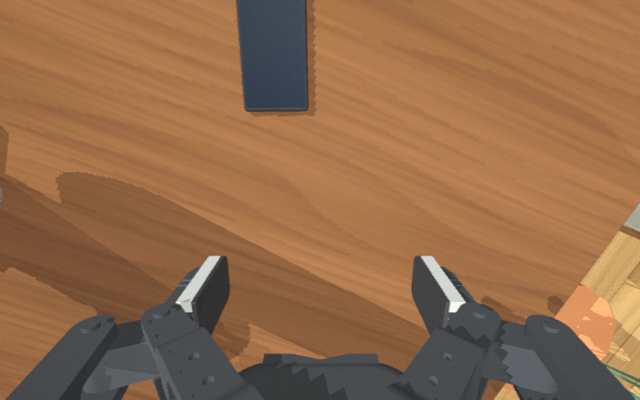

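The scene and top views show the dish near (363,183) in the top view with its handle pointing down towards the robot. The laptop is on the left with its screen on the far left, and its front edge runs from (263,122) to (272,217). Next I measure these.

```bash
cat > h.py <<'E'
import numpy as np,cv2
from station import r
from scipy.spatial.transform import Rotation as R
def Rt(q): return R.from_quat(np.r_[q[1:],q[0]]).as_matrix()
def campose(n,s=None):
    m=r.camera_model(n)
    if n!='wrist': return m,np.array(m['T'])
    T=np.eye(4);T[:3,:3]=Rt(s['tcp_rot']);T[:3,3]=s['eef_pos']
    return m,T@m['hand_eye']
def cast(n,uv,z,s=None):
    m,T=campose(n,s);uv=np.atleast_2d(uv).astype(float)
    d=np.c_[(uv[:,0]-m['cx'])/m['fx'],(uv[:,1]-m['cy'])/m['fy'],np.ones(len(uv))]@T[:3,:3].T
    return T[:3,3]+d*((z-T[2,3])/d[:,2])[:,None]
def proj(n,P,s=None):
    m,T=campose(n,s);p=(np.atleast_2d(P)-T[:3,3])@T[:3,:3]
    return np.c_[p[:,0]/p[:,2]*m['fx']+m['cx'],p[:,1]/p[:,2]*m['fy']+m['cy']]
E
python3 - <<'E'
import cv2
a=cv2.imread('pics/top0.png')
cv2.imwrite('pics/z1.png',cv2.resize(a[110:235,145:285],None,fx=4.5,fy=4.5,interpolation=cv2.INTER_CUBIC))
cv2.imwrite('pics/z2.png',cv2.resize(a[155:240,320:420],None,fx=6,fy=6,interpolation=cv2.INTER_CUBIC))
b=cv2.imread('pics/scene0.png')
cv2.imwrite('pics/z3.png',cv2.resize(b[160:335,370:570],None,fx=3.4,fy=3.4,interpolation=cv2.INTER_CUBIC))
E
```

```text
(no output)
```

View pics/z1.png

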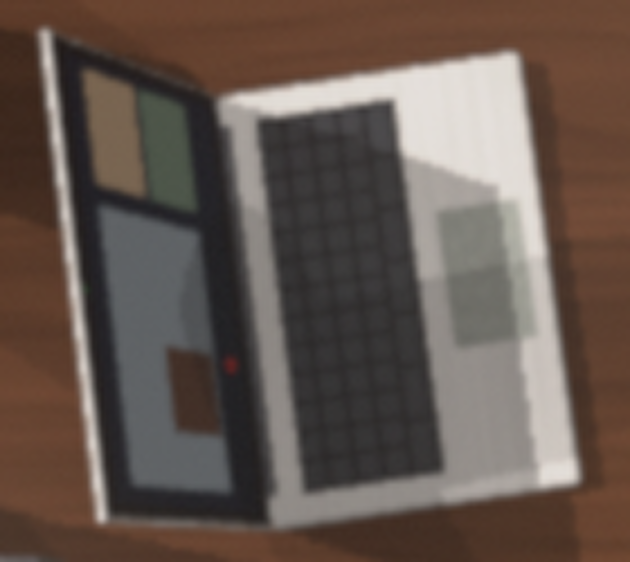

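View pics/z2.png

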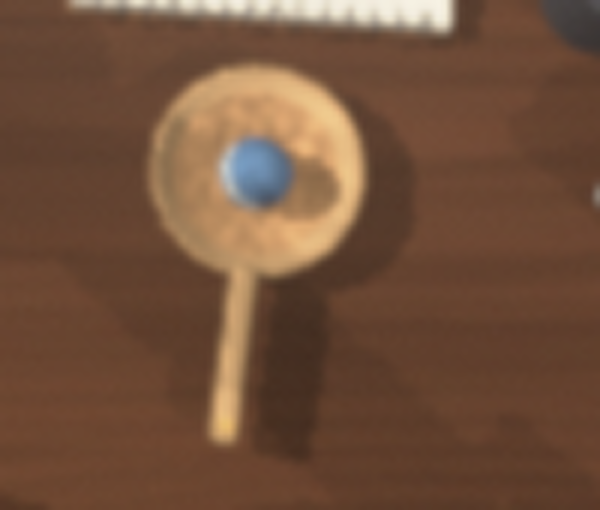

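View pics/z3.png

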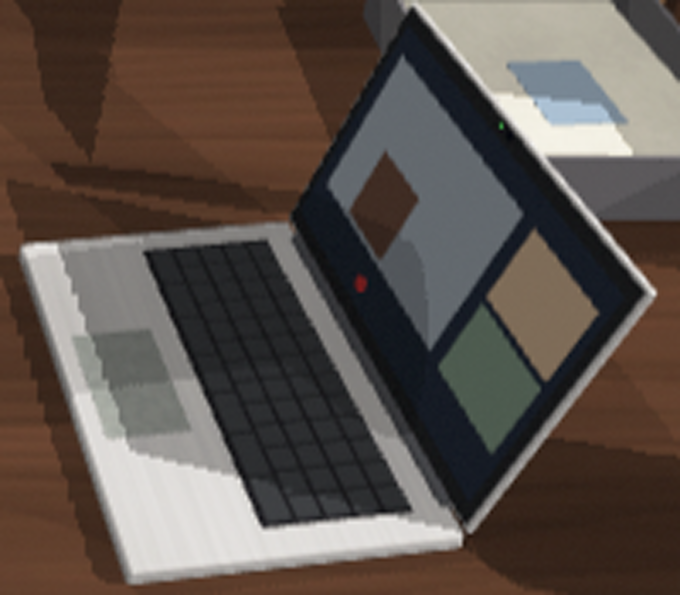

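```bash
cat > m1.py <<'E'
from h import *
f=4.5; o=np.array([145,110])
U=lambda p,f,o:(np.array(p)+.5)/f-.5+o
c=cast('top',U([[518,54],[580,484],[268,526],[218,98]],4.5,[145,110]),.016);print('top front far, front near, rear near, rear far',c.round(4))
c2=cast('scene',U([[22,246],[130,574],[462,540],[292,224]],3.4,[370,160]),.016);print('scene front near,front far',c2.round(4))
for a,b in((c[1],c[0]),(c2[0],c2[1])):
    e=b-a;L=np.linalg.norm(e[:2]);
    # front edge direction: near->far ; laptop y (left looking at the screen +y world) = +x world => laptop y ~ near->far
    y=e[:2]/L; x=np.array([-0,0])+np.array([y[1],-y[0]]); 
    x= x if x[1]>0 else -x
    mid=(a+b)[:2]/2; print('len',L,'yaw x',np.arctan2(x[1],x[0]),'mid',mid,'right?',np.cross(x,y),'view',mid+x*.005)
# lens
m,T=campose('scene');
print('led',cast('scene',U([[501,126]],3.4,[370,160]),.217))
im=cv2.imread('pics/top0.png');sub=im[155:240,320:420];hsv=cv2.cvtColor(sub,cv2.COLOR_BGR2HSV)
mk=cv2.inRange(hsv,(8,80,130),(25,200,255));bl=cv2.inRange(hsv,(95,60,40),(125,255,255))
cv2.imwrite('pics/mk.png',cv2.resize(np.hstack([mk,bl]),None,fx=4,fy=4,interpolation=0))
for n,k in(('b',bl),):
    M=cv2.moments(k,True);p=[M['m10']/M['m00']+320,M['m01']/M['m00']+155];print('ball',p,M['m00'],cast('top',p,.032))
ol=U([[150,168],[365,168],[257,63],[263,277]],6,[320,155])
print('dish',cast('top',ol,.026).round(4))
h=cast('top',U([[246,285],[224,441]],6,[320,155]),.035);print('handle axis',h, np.arctan2(*(h[0]-h[1])[[1,0]]))
E
python3 m1.py
```

```text
top front far, front near, rear near, rear far [[0.821  0.1961 0.016 ]
 [0.4965 0.1511 0.016 ]
 [0.4688 0.3802 0.016 ]
 [0.791  0.4215 0.016 ]]
scene front near,front far [[0.4993 0.1556 0.016 ]
 [0.8244 0.1997 0.016 ]
 [0.7954 0.4218 0.016 ]
 [0.47   0.3826 0.016 ]]
len 0.32764505680552986 yaw x 1.7086205122645606 mid [0.65874826 0.17358121] right? -1.0 view [0.65806132 0.17853379]
len 0.3279960877191574 yaw x 1.7057968682646167 mid [0.66185012 0.17767261] right? -1.0 view [0.66117717 0.18262712]
led [[0.6078808  0.46010541 0.217     ]]
ball [362.7014925373134, 183.0] 67.0 [[ 0.60348498 -0.14408616  0.032     ]]
dish [[ 0.6067 -0.085   0.026 ]
 [ 0.6049 -0.203   0.026 ]
 [ 0.6645 -0.1453  0.026 ]
 [ 0.5455 -0.1455  0.026 ]]
handle axis [[ 0.54010953 -0.13525584  0.035     ]
 [ 0.45534473 -0.12121837  0.035     ]] -0.16411548596330944m1.py:11: DeprecationWarning: Arrays of 2-dimensional vectors are deprecated. Use arrays of 3-dimensional vectors instead. (deprecated in NumPy 2.0)
  mid=(a+b)[:2]/2; print('len',L,'yaw x',np.arctan2(x[1],x[0]),'mid',mid,'right?',np.cross(x,y),'view',mid+x*.005)
```

View pics/mk.png

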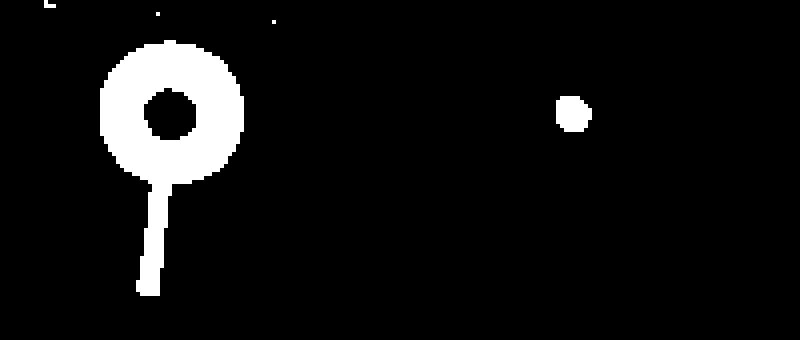

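The laptop front edge agrees within about 4 mm across the two views, so the viewing point is near (0.660, 0.180) and the laptop yaw is about 97.8°. The dish axis is near (0.605, -0.145). Next I move above the handle, starting with a one-row turn to check joint 6's sign.

```bash
python3 -m pendant '[[[-18,-42,0],0],[[-18,-42,0],-10]]' ; python3 -c "
from station import r
print(r.state()['qpos'])"
```

```text
time_s: 0.4
eef_pos: [0.2506, -0.3991, 0.2296]
tcp_rot: [-0.001, 0.874, -0.486, -0.001]
ft_force: [1.3, -0.2, 0.1]
width: 0.0852
[-1.01015325e+00  1.86595326e-01 -6.83481151e-02  1.31853532e+00
  6.42896235e-05  1.57598262e+00]
```

```bash
python3 -m pendant '[[[-12,-50,0],0],[[-12,-50,0],0],[[-12,-50,0],0],[[-12,-50,0],0],[[-12,-50,0],0],[[-12,-50,0],0],[[-12,-50,0],0],[[0,0,0],-10.5]]' && python3 -m pendant '[[[0,0,0],-10.5],[[0,0,0],-10.5],[[0,0,0],-10.5],[[0,0,0],-10.5],[[0,0,0],-10.5],[[0,0,0],-10.5],[[0,0,0],-10.5],[[0,0,0],-10.5]]'; python3 -c "
from station import r
print(r.state()['qpos'])"
```

```text
time_s: 1.4
eef_pos: [0.5115, -0.1314, 0.2272]
tcp_rot: [-0.001, 0.916, -0.4, -0.002]
ft_force: [0.0, 0.1, 0.4]
width: 0.0855
time_s: 2.4
eef_pos: [0.5102, -0.129, 0.2231]
tcp_rot: [-0.005, 0.944, 0.33, -0.005]
ft_force: [0.1, -0.4, 0.0]
width: 0.0854
[-0.24898706  0.30677372  0.0726978   1.34983322  0.00243505  0.64927392]
```

```bash
python3 -m pendant '[[[0,0,0],-10.5],[[0,0,0],-10.5],[[0,0,0],-10.5],[[0,0,0],-10.5],[[0,0,0],0],[[0,0,0],0]]'
cat >> h.py <<'E'
def st():
    s=r.state();M=Rt(s['tcp_rot']);z=M[:,2]
    print('t',round(s['time_s'],2),'pos',s['eef_pos'].round(4),'yaw',round(float(np.degrees(np.arctan2(M[1,0],M[0,0]))),2),'tilt about tool x,y deg (z_w in tool)',np.degrees((M.T@[0,0,-1])[:2]).round(2),'w',round(s['width'],4),'q',s['qpos'].round(3),'f',s['ft_force'].round(2),'tq',s['ft_torque'].round(3));return s
E
python3 - <<'E'
from h import *
s=st()
cv2.imwrite('pics/w1.png',r.read_camera('wrist')[:,:,::-1])
E
```

```text
time_s: 3.15
eef_pos: [0.5087, -0.1286, 0.2207]
tcp_rot: [-0.008, 0.759, 0.651, -0.004]
ft_force: [0.3, 0.4, 0.5]
width: 0.0854
t 3.15 pos [ 0.5087 -0.1286  0.2207] yaw 81.24 tilt about tool x,y deg (z_w in tool) [-0.24  1.04] w 0.0854 q [-0.249  0.309  0.07   1.35   0.002 -0.096] f [0.28 0.36 0.47] tq [ 0.013 -0.017 -0.047]
```

View pics/w1.png

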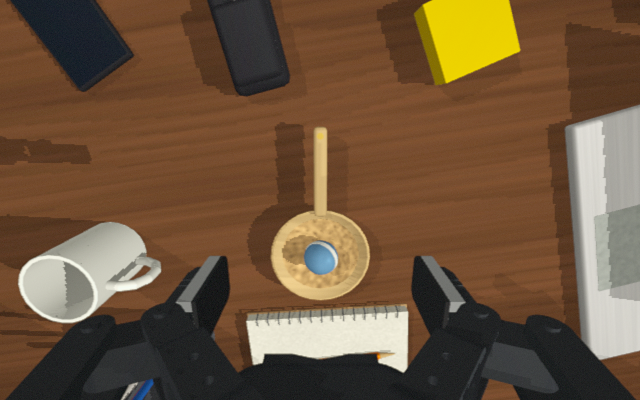

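```bash
cat > m2.py <<'E'
from h import *
import sys
s=r.state();im=cv2.imread(sys.argv[1]);hsv=cv2.cvtColor(im,cv2.COLOR_BGR2HSV)
mk=cv2.inRange(hsv,(10,50,120),(28,200,255));mk[:, :240]=0;mk[:,400:]=0;mk[305:]=0
n,l,stt,c=cv2.connectedComponentsWithStats(mk);i=1+np.argmax(stt[1:,4]);mk=(l==i).astype(np.uint8)
ys,xs=np.nonzero(mk);print(stt[i])
rows=[(y,xs[ys==y].min(),xs[ys==y].max()) for y in range(ys.min(),ys.max())]
hr=np.array([((a+b)/2,y) for y,a,b in rows if b-a<22][4:-4])
P=cast('wrist',hr,.035,s); print('handle ends',P[0],P[-1])
tip=cast('wrist',[hr[0][0],ys.min()],.035,s)[0]
rim=np.array([(x,y) for y,a,b in rows if b-a>40 for x in(a,b)])
Q=cast('wrist',rim,.026,s)[:,:2]
A=np.c_[2*Q,np.ones(len(Q))];x=np.linalg.lstsq(A,(Q**2).sum(1),rcond=None)[0];rad=np.sqrt(x[2]+x[0]**2+x[1]**2)
print('centre',x[:2],'rad',rad,'tip',tip,'tip dist',np.hypot(*(tip[:2]-x[:2])))
v=np.polyfit(P[:,0],P[:,1],1);print('handle yaw fit',np.degrees(np.arctan(v[0])),'yaw centre-tip',np.degrees(np.arctan2(*(x[:2]-tip[:2])[::-1])))
th=np.arctan(v[0]);g=x[:2]-.095*np.array([np.cos(th),np.sin(th)]);
gx=(tip[0]+.056*np.cos(th));print('grip a',g,'grip on line',gx,np.polyval(v,gx))
bl=cv2.inRange(hsv,(95,60,40),(125,255,255));bl[:220]=0;bl[290:]=0;bl[:,:280]=0;bl[:,370:]=0
M=cv2.moments(bl,True);p=[M['m10']/M['m00'],M['m01']/M['m00']];print('ball',p,cast('wrist',p,.03,s))
E
python3 m2.py pics/w1.png
```

```text
[  240    67   160   234 15248]
handle ends [ 0.41330113 -0.04854648  0.035     ] [ 0.53408566 -0.13640804  0.035     ]
centre [ 0.52808026 -0.13305366] rad 0.10798974828027907 tip [ 0.40967874 -0.04820493  0.035     ] tip dist 0.1456647724962859
handle yaw fit -24.087596923373766 yaw centre-tip -35.62608556184514
grip a [ 0.44135261 -0.09428104] grip on line 0.46080239833540376 -0.10694100561472823
ball [319.15870786516854, 258.6980337078652] [[ 0.60612066 -0.14342753  0.03      ]]
```

```bash
python3 -m pendant '[[[0,0,0],0],[[0,0,0],0],[[0,0,0],0],[[0,0,0],0]]' >/dev/null; python3 -c "
from h import *
st()"; python3 -m pendant '[[[0,0,20],0],[[0,0,20],0],[[0,0,20],0],[[0,0,20],0]]' >/dev/null; python3 -c "
from h import *
st()"
```

```text
t 3.7 pos [ 0.5087 -0.1286  0.2207] yaw 81.13 tilt about tool x,y deg (z_w in tool) [-0.24  1.04] w 0.0856 q [-0.249  0.309  0.07   1.35   0.002 -0.094] f [ 1.11 -0.06 -0.75] tq [-0.023 -0.024  0.019]
t 4.2 pos [ 0.5094 -0.1286  0.141 ] yaw 81.09 tilt about tool x,y deg (z_w in tool) [-0.2   0.69] w 0.0856 q [-0.249  0.356 -0.078  1.149  0.002 -0.093] f [ 0.59  0.05 -0.48] tq [-0.029 -0.01   0.021]
```

Null rows don't drift, so the tilt only changes with motion lag. The mask leaked into the desk, so I take a closer look and tighten it.

Run:
```python
from h import *
s=r.state()
a=r.read_camera('wrist')[:,:,::-1];cv2.imwrite('pics/w2.png',a)
h=cv2.cvtColor(a,cv2.COLOR_BGR2HSV)
for p in((320,100),(320,140),(320,180),(250,250),(400,100),(240,60)):print(p,h[p[1],p[0]])
```

```text
(320, 100) [ 14 153 132]
(320, 140) [ 23 153 246]
(320, 180) [ 20 102 232]
(250, 250) [ 12 145 104]
(400, 100) [ 14 157 135]
(240, 60) [105  18  58]
```

View pics/w2.png

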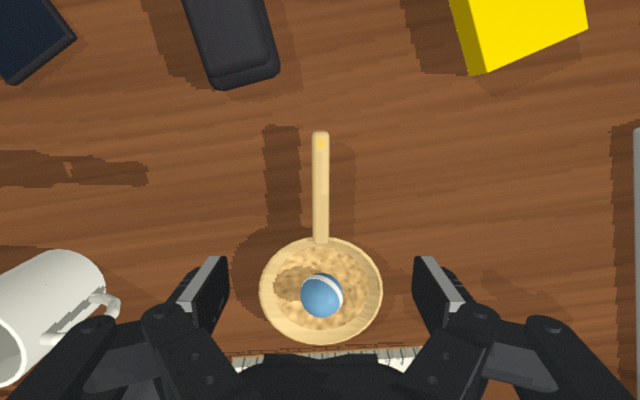

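```bash
sed -i 's/(10,50,120),(28,200,255)/(11,40,165),(28,175,255)/; s/mk\[305:\]=0/mk[345:]=0;mk=cv2.morphologyEx(mk,cv2.MORPH_OPEN,np.ones((3,3)))/; s/bl\[290:\]=0/bl[340:]=0/' m2.py; python3 m2.py pics/w2.png
```

```text
[  259   131   124   214 10712]
handle ends [ 0.45688236 -0.11939411  0.035     ] [ 0.53760322 -0.13156812  0.035     ]
centre [ 0.60115182 -0.14132089] rad 0.057453632144025255 tip [ 0.45388437 -0.11892603  0.035     ] tip dist 0.14896050096412278
handle yaw fit -8.745547293275141 yaw centre-tip -8.646681485607207
grip a [ 0.50725636 -0.12687646] grip on line 0.5092332804340184 -0.12718848665960064
ball [319.5872881355932, 296.8906779661017] [[ 0.60205708 -0.14242936  0.03      ]]
```

```bash
python3 -m pendant '[[[1.5,-1,20],0],[[0,0,20],0],[[0,0,20],0],[[0,0,20],0],[[0,0,20],0],[[0,0,20],0],[[0,0,12],0]]' - 60; python3 -c "
from h import *
st()
cv2.imwrite('pics/w3.png',r.read_camera('wrist')[:,:,::-1])"
```

```text
time_s: 5.12
eef_pos: [0.5078, -0.1263, 0.0059]
tcp_rot: [-0.006, 0.76, 0.65, -0.002]
ft_force: [-0.7, 0.1, 0.9]
width: 0.085
t 5.12 pos [ 0.5078 -0.1263  0.0059] yaw 81.05 tilt about tool x,y deg (z_w in tool) [-0.2   0.67] w 0.085 q [-0.245  0.502 -0.252  0.828  0.002 -0.089] f [-0.65  0.07  0.92] tq [ 0.006  0.044 -0.007]
```

View pics/w3.png

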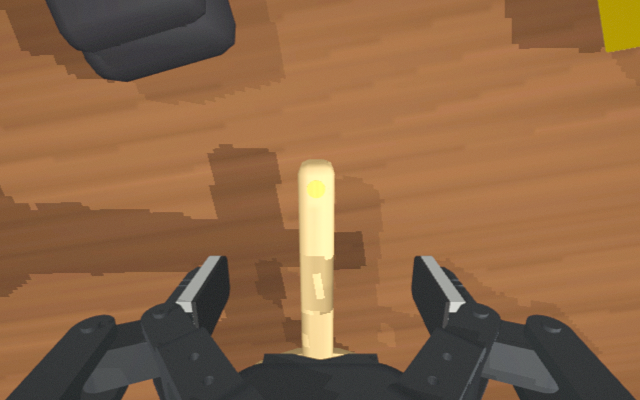

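```bash
python3 -m pendant '[[[-1,0,-1],0],[[0,0,0],0],[[0,0,0],0],[[0,0,0],0],[[0,0,0],0]]' 190 60; python3 -c "
from h import *
st()
cv2.imwrite('pics/w4.png',r.read_camera('wrist')[:,:,::-1])"
```

```text
time_s: 5.8
eef_pos: [0.5089, -0.1277, 0.0083]
tcp_rot: [-0.005, 0.76, 0.65, -0.002]
ft_force: [0.8, 0.5, 0.5]
width: 0.0219
t 5.8 pos [ 0.5089 -0.1277  0.0083] yaw 81.05 tilt about tool x,y deg (z_w in tool) [-0.19  0.52] w 0.0219 q [-0.247  0.499 -0.249  0.831  0.002 -0.091] f [0.82 0.45 0.46] tq [-0.017  0.029  0.004]
```

View pics/w4.png

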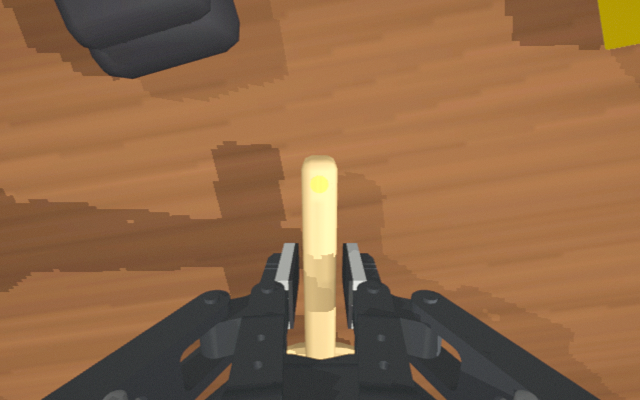

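The handle is centred between the pads, with gaps of 6 px on the left and 7 px on the right. I close in stages so the ball isn't jolted.

```bash
python3 -m pendant '[[[0,0,0],0],[[0,0,0],0]]' 203 20 >/dev/null; python3 -m pendant '[[[0,0,0],0],[[0,0,0],0]]' 209 20; python3 -m pendant '[[[0,0,0],0],[[0,0,0],0],[[0,0,0],0]]' 216 20; python3 -m pendant '[[[0,0,0],0],[[0,0,0],0],[[0,0,0],0],[[0,0,0],0]]' 255 60; python3 -c "
from h import *
st()
cv2.imwrite('pics/s4.png',r.read_camera('scene')[150:350:,130:430,::-1].repeat(2,0).repeat(2,1))"
```

```text
time_s: 6.35
eef_pos: [0.5088, -0.1277, 0.0083]
tcp_rot: [-0.005, 0.76, 0.65, -0.002]
ft_force: [0.1, 0.4, -0.1]
width: 0.0153
time_s: 6.72
eef_pos: [0.5088, -0.1277, 0.0083]
tcp_rot: [-0.005, 0.76, 0.65, -0.002]
ft_force: [-0.3, 1.0, 0.3]
width: 0.0136
time_s: 7.22
eef_pos: [0.5088, -0.1277, 0.0084]
tcp_rot: [-0.005, 0.76, 0.65, -0.002]
ft_force: [-0.1, -0.4, 0.4]
width: 0.0129
t 7.22 pos [ 0.5088 -0.1277  0.0084] yaw 81.05 tilt about tool x,y deg (z_w in tool) [-0.18  0.53] w 0.0129 q [-0.247  0.499 -0.249  0.832  0.002 -0.091] f [-0.14 -0.44  0.44] tq [-0.051 -0.     0.004]
```

View pics/s4.png

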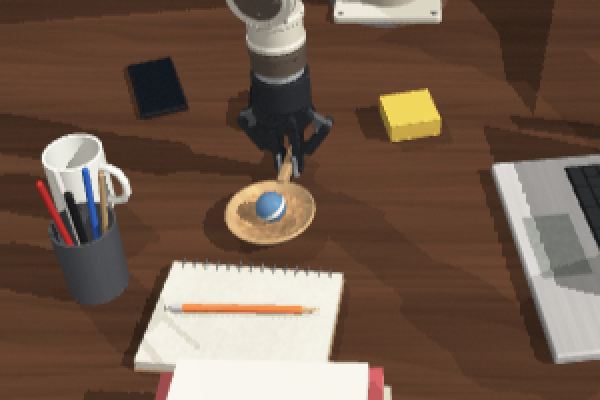

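```bash
python3 -m pendant '[[[0,0,-2],0],[[0,0,-4],0],[[0,0,-6],0],[[0,0,-6],0],[[0,0,-6],0],[[0,0,-4],0],[[0,0,-2],0],[[0,0,0],0]]'; python3 -c "
from h import *
st()
cv2.imwrite('pics/s5.png',r.read_camera('scene')[150:350:,130:430,::-1].repeat(2,0).repeat(2,1))"
```

```text
time_s: 8.28
eef_pos: [0.5082, -0.1276, 0.0399]
tcp_rot: [-0.005, 0.76, 0.65, -0.002]
ft_force: [0.2, 0.0, -2.0]
width: 0.0131
t 8.28 pos [ 0.5082 -0.1276  0.0399] yaw 81.05 tilt about tool x,y deg (z_w in tool) [-0.2   0.64] w 0.0131 q [-0.247  0.458 -0.217  0.907  0.002 -0.091] f [ 0.17  0.04 -2.  ] tq [-0.001  0.127 -0.008]
```

View pics/s5.png

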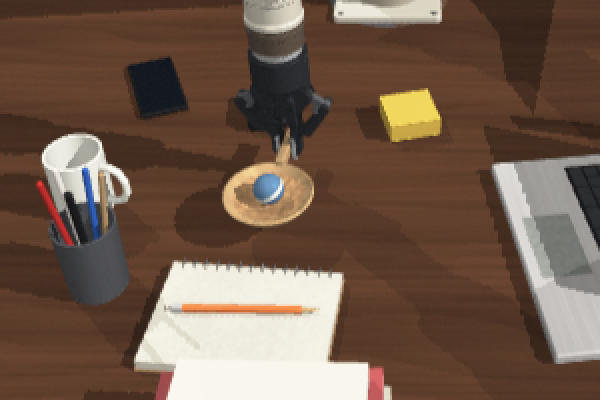

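```bash
python3 -m pendant '[[[0,0,-4],0],[[0,0,-8],0],[[0,0,-10],0],[[0,0,-10],0],[[0,0,-10],0],[[0,0,-10],0],[[0,0,-10],0],[[0,0,-10],0]]' >/dev/null;  python3 -m pendant '[[[0,0,-10],0],[[0,0,-10],0],[[0,0,-10],0],[[0,0,-8],0],[[0,0,-6],0],[[0,0,-3],0],[[0,0,0],0],[[0,0,0],0]]' ; python3 -c "
from h import *
st()"
```

```text
time_s: 10.32
eef_pos: [0.5091, -0.1282, 0.1672]
tcp_rot: [-0.006, 0.76, 0.65, -0.003]
ft_force: [0.0, 0.7, -1.6]
width: 0.0131
t 10.32 pos [ 0.5091 -0.1282  0.1672] yaw 81.05 tilt about tool x,y deg (z_w in tool) [-0.2   0.68] w 0.0131 q [-0.248  0.335 -0.036  1.212  0.002 -0.092] f [ 0.03  0.71 -1.59] tq [0.019 0.091 0.032]
```

```bash
python3 -m pendant '[[[2,0,0],0],[[4,0,0],0],[[6,0,0],0],[[8,0,0],0],[[10,0,0],0],[[8,0,0],0],[[5,0,0],0],[[2,0,0],0]]' >/dev/null;   python3 -c "
from h import *
st()
cv2.imwrite('pics/s6.png',r.read_camera('scene')[130:330:,130:430,::-1].repeat(2,0).repeat(2,1))"
```

```text
t 11.32 pos [ 0.5163 -0.0797  0.1666] yaw 81.12 tilt about tool x,y deg (z_w in tool) [-0.24  0.77] w 0.0128 q [-1.56e-01  3.32e-01 -4.30e-02  1.21e+00  4.00e-03 -1.00e-03] f [-0.37  1.15 -1.76] tq [0.005 0.116 0.027]
```

View pics/s6.png

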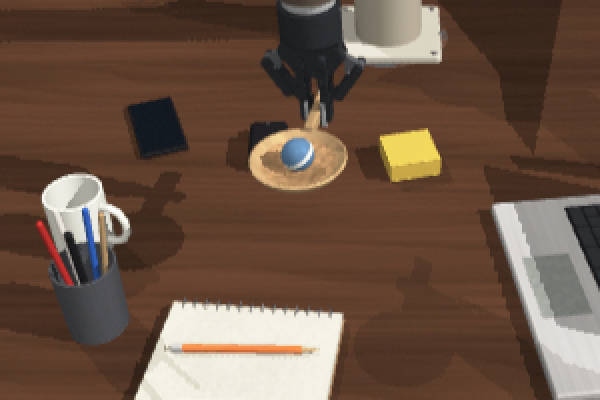

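```bash
python3 -m pendant '[[[2,0,0],0],[[4,0,0],0],[[6,0,0],0],[[8,0,0],0],[[10,0,0],0],[[12,0,0],0],[[12,0,0],0],[[12,0,0],0]]' >/dev/null; python3 -m pendant '[[[12,0,0],0],[[12,0,0],0],[[12,0,0],0],[[12,0,0],0],[[12,0,0],0],[[10,0,0],0],[[8,0,0],0],[[6,0,0],0]]' >/dev/null; python3 -m pendant '[[[4,0,0],0],[[2,0,0],0],[[0,0,0],0]]' >/dev/null;  python3 -c "
from h import *
st()
cv2.imwrite('pics/s7.png',r.read_camera('scene')[130:330:,230:530,::-1].repeat(2,0).repeat(2,1))"
```

```text
t 13.75 pos [0.5422 0.0855 0.1672] yaw 81.1 tilt about tool x,y deg (z_w in tool) [-0.25  0.77] w 0.0134 q [0.152 0.38  0.03  1.232 0.008 0.307] f [-0.75 -0.16 -1.57] tq [0.012 0.12  0.036]
```

View pics/s7.png

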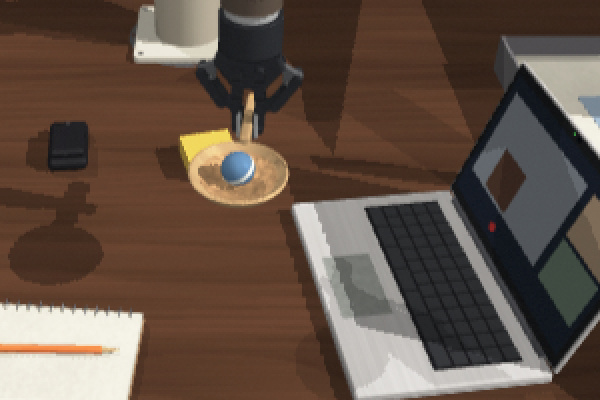

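```bash
python3 -m pendant '[[[-1.7,0,0],-1],[[-3.3,0.1,0],-2],[[-5,0.1,0],-3],[[-6.6,0.2,0],-4],[[-6.6,0.2,0],-4],[[-5,0.1,0],-3],[[-3.3,0.1,0],-2],[[-1.7,0,0],-1]]' >/dev/null;cat >> h.py <<'E'
V=np.array([.6596,.1805])
def dc(s,L=.095):
    M=Rt(s['tcp_rot']);c=s['eef_pos'][:2]+L*M[:2,1];d=V-c
    print('dish c',c.round(4),'handle yaw',np.degrees(np.arctan2(-M[1,1],-M[0,1])).round(2),'to view in tool mm',((M[:2,:2].T@d)*1000).round(1),'z err up mm',round((.1584-s['eef_pos'][2])*1000,1))
E
python3 -c "
from h import *
dc(st())"
```

```text
t 14.8 pos [0.5424 0.0485 0.1672] yaw 101.84 tilt about tool x,y deg (z_w in tool) [-0.43  0.66] w 0.0131 q [ 0.086  0.373  0.019  1.229  0.006 -0.121] f [ 0.05  0.42 -1.57] tq [ 0.028  0.12  -0.011]
dish c [0.6354 0.068 ] handle yaw -168.16 to view in tool mm [105.1  46.8] z err up mm -8.8
```

```bash
python3 -m pendant '[[[-1.7,0,0],-1],[[-3.3,0.1,0],-2],[[-5,0.1,0],-3],[[-6.5,0.2,0],-4],[[-6.5,0.2,0],-4],[[-6.5,0.2,0],-4],[[-6.5,0.2,0],-4],[[-6.5,0.2,0],-4]]' >/dev/null; python3 -m pendant '[[[-6.5,0.2,0],-4],[[-6.5,0.2,0],-4],[[-6.5,0.2,0],-4],[[-5,0.1,0],-3],[[-3.3,0.1,0],-2],[[-1.7,0,0],-1],[[0,0,0],0]]'>/dev/null
python3 -c "
from h import *
dc(st())
cv2.imwrite('pics/s8.png',r.read_camera('scene')[130:330:,230:530,::-1].repeat(2,0).repeat(2,1))"
```

```text
t 16.68 pos [ 0.5835 -0.0123  0.1663] yaw 147.69 tilt about tool x,y deg (z_w in tool) [-0.66  0.29] w 0.0128 q [-0.022  0.449  0.133  1.268  0.002 -1.029] f [-0.19 -1.   -1.61] tq [-0.168  0.046  0.015]
dish c [0.6343 0.068 ] handle yaw -122.31 to view in tool mm [ 38.7 108.6] z err up mm -7.9
```

View pics/s8.png

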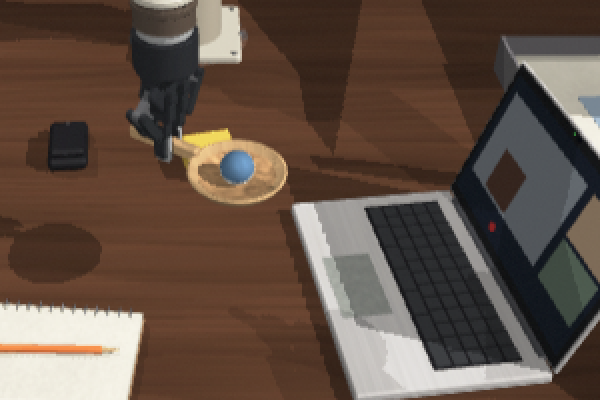

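```bash
python3 -m pendant '[[[-1.7,0,0],-1],[[-3.3,0.1,0],-2],[[-5,0.1,0],-3],[[-6.5,0.2,0],-4],[[-6.5,0.2,0],-4],[[-6.5,0.2,0],-4],[[-6.5,0.2,0],-4],[[-6.5,0.2,0],-4]]' >/dev/null; python3 -m pendant '[[[-6.5,0.2,0],-4],[[-6.5,0.2,0],-4],[[-5,0.1,0],-3],[[-3.3,0.1,0],-2],[[-1.7,0,0],-0.5],[[0,0,0],0]]'>/dev/null
python3 -c "
from h import *
dc(st())"
```

```text
t 18.48 pos [ 0.6485 -0.0253  0.1657] yaw -171.08 tilt about tool x,y deg (z_w in tool) [-0.64 -0.15] w 0.0131 q [-0.039  0.581  0.349  1.35   0.    -1.766] f [ 0.48 -0.52 -1.57] tq [-0.164 -0.043 -0.014]
dish c [0.6338 0.0685] handle yaw -81.08 to view in tool mm [-42.8 106.6] z err up mm -7.3
```

```bash
python3 -m pendant '[[[-0.7,1.9,0.2],0],[[-1.4,3.7,0.4],0.1],[[-2,5.6,0.6],0.1],[[-2.8,7.4,0.6],0.1],[[-3.5,9.3,0.6],0.1],[[-3.5,9.3,0.6],0.1],[[-3.5,9.3,0.6],0.1],[[-3.5,9.3,0.6],0.1]]' >/dev/null; python3 -m pendant '[[[-3.5,9.3,0.6],0.1],[[-3.5,9.3,0.6],0.1],[[-2.8,7.4,0.6],0.1],[[-2,5.6,0.4],0.1],[[-1.4,3.7,0.2],0],[[-0.7,1.9,0],0],[[0,0,0],0]]'>/dev/null
python3 -c "
from h import *
dc(st())
cv2.imwrite('pics/w9.png',r.read_camera('wrist')[:,:,::-1])
cv2.imwrite('pics/s9.png',r.read_camera('scene')[130:330:,280:580,::-1].repeat(2,0).repeat(2,1))"
```

```text
t 20.35 pos [0.6705 0.0795 0.1584] yaw -172.22 tilt about tool x,y deg (z_w in tool) [-0.67 -0.15] w 0.0128 q [ 0.117  0.642  0.435  1.375  0.002 -1.59 ] f [-0.49 -0.05 -1.73] tq [-0.182 -0.047  0.02 ]
dish c [0.6576 0.1736] handle yaw -82.22 to view in tool mm [-2.9  6.6] z err up mm -0.0
```

View pics/w9.png

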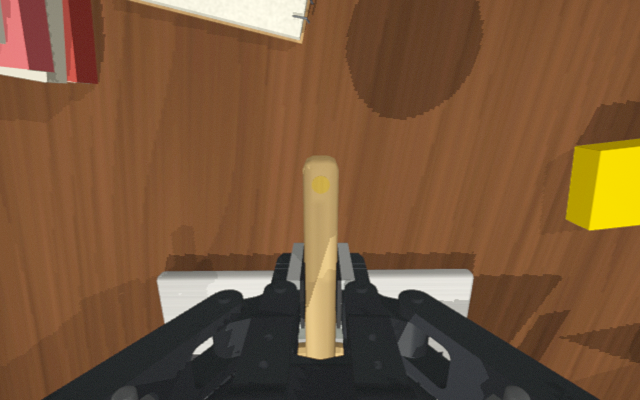

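View pics/s9.png

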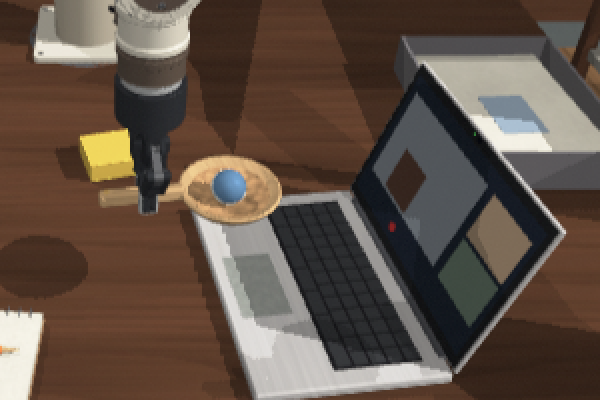

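Run:
```python
import cv2
a=cv2.imread('pics/w9.png')
cv2.imwrite('pics/w9z.png',cv2.vconcat([cv2.resize(a[255:300,145:245],None,fx=6,fy=6,interpolation=cv2.INTER_CUBIC),cv2.resize(a[255:300,395:495],None,fx=6,fy=6,interpolation=cv2.INTER_CUBIC)]))
```

```text
(no output)
```

View pics/w9z.png

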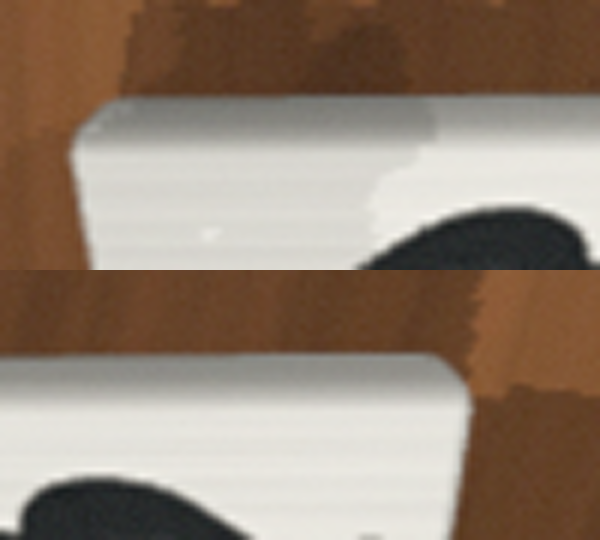

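Run:
```python
from h import *
s=r.state()
for z in (.0,.004,.012):
    P=cast('wrist',[[165,270.9],[463,268.4]],z,s)[:,:2];e=P[0]-P[1];print(z,P.round(4),'yaw y',np.degrees(np.arctan2(e[1],e[0])))
P=cast('wrist',[[156.7,279],[473,276]],.012,s)[:,:2];m=P.mean(0);print('sides',P.round(4),np.linalg.norm(P[0]-P[1]),'mid',m)
```

```text
0.0 [[0.8223 0.1992]
 [0.5032 0.1547]] yaw y 7.936233147621718
0.004 [[0.8205 0.1966]
 [0.5056 0.1527]] yaw y 7.936233147621723
0.012 [[0.8169 0.1914]
 [0.5104 0.1487]] yaw y 7.936233147621722
sides [[0.8255 0.2021]
 [0.4974 0.1561]] 0.3312352108594837 mid [0.66145712 0.17910357]
```

```bash
sed -i 's/V=np.array.*/V=np.array([.6603,.1808])/' h.py; python3 -m pendant '[[[-0.6,1.2,0],0],[[-1.2,2.2,0],0],[[-1,2.2,0],0],[[-0.5,1,0],0],[[0,0,0],0]]' >/dev/null
python3 - <<'E'
from h import *
s=st();dc(s)
t=r.read_camera('top')[:,:,::-1];a=r.read_camera('scene')[:,:,::-1]
cv2.imwrite('pics/t10.png',cv2.resize(t[130:230,190:330],None,fx=5,fy=5,interpolation=cv2.INTER_CUBIC))
cv2.imwrite('pics/s10.png',cv2.resize(a[180:260,320:440],None,fx=6,fy=6,interpolation=cv2.INTER_CUBIC))
cv2.imwrite('pics/t10r.png',t);cv2.imwrite('pics/s10r.png',a)
E
```

```text
t 21.07 pos [0.673  0.0862 0.1585] yaw -172.28 tilt about tool x,y deg (z_w in tool) [-0.66 -0.15] w 0.0131 q [ 0.126  0.649  0.448  1.381  0.002 -1.579] f [-0.08 -1.1  -1.57] tq [-0.133 -0.009 -0.034]
dish c [0.6603 0.1804] handle yaw -82.28 to view in tool mm [-0.1  0.4] z err up mm -0.1
```

View pics/t10.png

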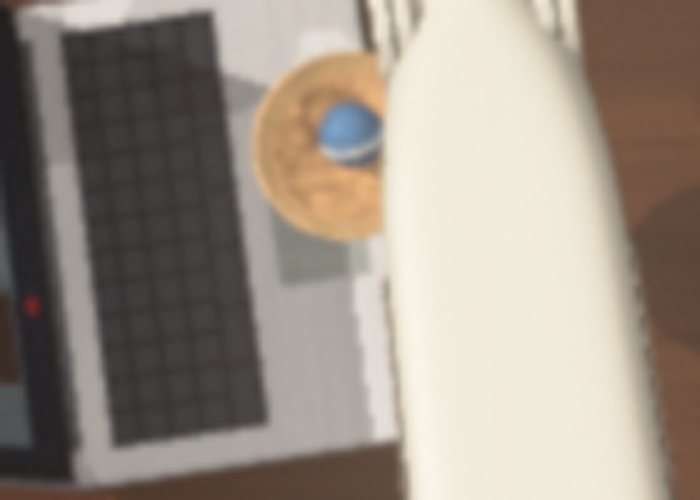

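View pics/s10.png

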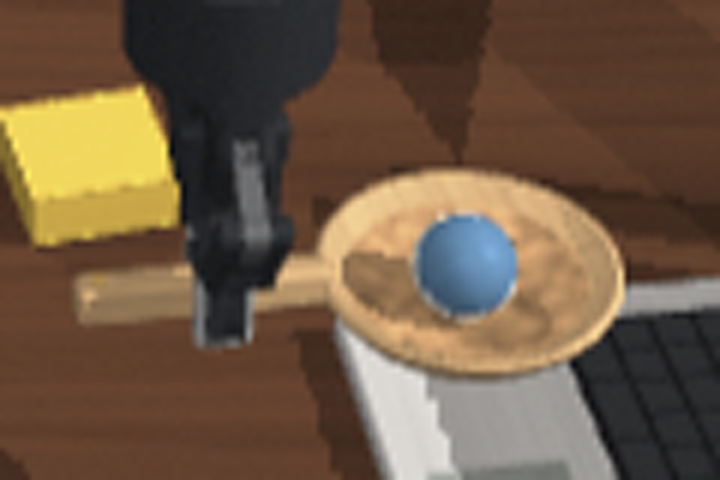

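```bash
cat > m3.py <<'E'
from h import *
import sys
s=r.state();M=Rt(s['tcp_rot']);c=np.r_[s['eef_pos'][:2]+.095*M[:2,1],s['eef_pos'][2]-.0084]
a=cv2.imread(sys.argv[1]);f=6;o=np.array([int(sys.argv[2]),int(sys.argv[3])])
z=cv2.resize(a[o[1]:o[1]+80,o[0]:o[0]+120],None,fx=f,fy=f,interpolation=cv2.INTER_CUBIC)
t=np.linspace(0,2*np.pi,120)
W=lambda uv:((uv-o+.5)*f-.5).round().astype(np.int32)
rim=c+np.c_[.0585*np.cos(t),.0585*np.sin(t),0*t+.026]
cv2.polylines(z,[W(proj('scene',rim))],True,(0,255,0),1)
h=-M[:,1]*np.array([1,1,0]);h/=np.linalg.norm(h);
e=c+h*.151
for dz in(.017,.035):
    for q in (c+h*.06,e): cv2.circle(z,tuple(W(proj('scene',q+[0,0,dz]))[0].tolist()),3,(255,0,255),1)
b=W(proj('scene',c+[0,0,.03]))[0];cv2.drawMarker(z,tuple(b.tolist()),(0,0,255))
cv2.imwrite(sys.argv[4],z)
hs=cv2.cvtColor(a,cv2.COLOR_BGR2HSV);bl=cv2.inRange(hs,(95,70,60),(125,255,255));m=np.zeros_like(bl);m[o[1]:o[1]+80,o[0]+20:o[0]+120]=255;bl&=m
n,l,stt,cc=cv2.connectedComponentsWithStats(bl);i=1+np.argmax(stt[1:,4]);x,y,w,hh,_=stt[i];print('ball box',stt[i],'centroid world',cast('scene',[x+w/2-.5,y+hh/2-.5],c[2]+.03),'dish',c)
E
python3 m3.py pics/s10r.png 320 180 pics/s10o.png
```

```text
ball box [390 216  16  16 205] centroid world [[0.66185779 0.18147325 0.18014431]] dish [0.6602443  0.18025087 0.15014431]
```

View pics/s10o.png

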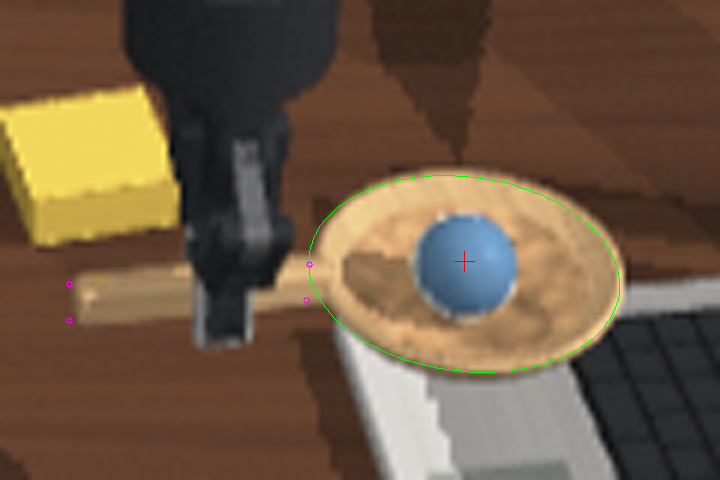

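The overlay of a level dish matches within about 1 px, and the dish sits correctly relative to the laptop in the same camera. I hold still here for 2 s.

```bash
for i in 1; do python3 -m pendant '[[[0,0,0],0],[[0,0,0],0],[[0,0,0],0],[[0,0,0],0],[[0,0,0],0],[[0,0,0],0],[[0,0,0],0],[[0,0,0],0]]' >/dev/null; python3 -m pendant '[[[0,0,0],0],[[0,0,0],0],[[0,0,0],0],[[0,0,0],0],[[0,0,0],0],[[0,0,0],0],[[0,0,0],0],[[0,0,0],0]]' >/dev/null; done
python3 - <<'E'
from h import *
dc(st());cv2.imwrite('pics/s11r.png',r.read_camera('scene')[:,:,::-1])
E
python3 m3.py pics/s11r.png 320 180 pics/s11o.png
```

```text
t 23.18 pos [0.6729 0.086  0.1586] yaw -172.3 tilt about tool x,y deg (z_w in tool) [-0.67 -0.14] w 0.0128 q [ 0.126  0.649  0.447  1.381  0.002 -1.579] f [ 0.1   0.48 -2.82] tq [-0.189 -0.044 -0.   ]
dish c [0.6602 0.1801] handle yaw -82.3 to view in tool mm [-0.2  0.7] z err up mm -0.2
ball box [390 216  16  16 206] centroid world [[0.66189932 0.18146536 0.18017838]] dish [0.66021892 0.1800723  0.15017838]
```

View pics/s11o.png

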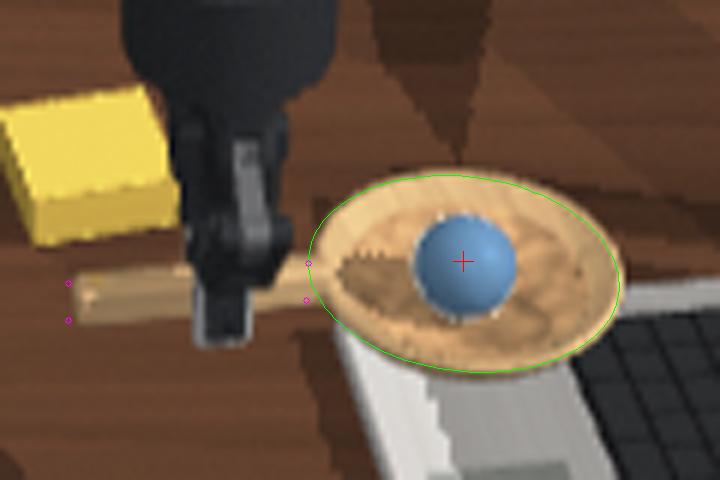

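```bash
python3 -m pendant '[[[1.7,0,0],1],[[3.3,0.1,0],2],[[5,0.1,0],3],[[6.5,0.2,0],4],[[6.5,0.2,0],4],[[6.5,0.2,0],4],[[6.5,0.2,0],4],[[6.5,0.2,0],4]]' >/dev/null; python3 -m pendant '[[[6.5,0.2,0],4],[[6.5,0.2,0],4],[[6.5,0.2,0],4],[[5,0.1,0],3],[[3.3,0.1,0],2],[[1.7,0,0],1],[[0,0,0],0]]'>/dev/null
python3 -c "
from h import *
dc(st())"
```

```text
t 25.1 pos [0.5991 0.1045 0.1604] yaw 141.23 tilt about tool x,y deg (z_w in tool) [-0.66  0.43] w 0.0128 q [ 0.171  0.502  0.202  1.284  0.004 -0.723] f [ 1.13 -0.86 -1.16] tq [-0.134  0.073 -0.06 ]
dish c [0.6585 0.1786] handle yaw -128.76 to view in tool mm [0.  2.9] z err up mm -2.0
```

```bash
python3 -m pendant '[[[1.7,0.2,0.1],1],[[3.3,0.3,0.1],2],[[5,0.3,0.2],3],[[6.5,0.4,0.2],4],[[6.5,0.4,0.2],4],[[6.5,0.4,0.2],4],[[6.5,0.4,0.2],4],[[6.5,0.4,0.2],4]]' >/dev/null; python3 -m pendant '[[[6.5,0.4,0.2],4],[[6.5,0.4,0.2],4],[[6.5,0.4,0.2],4],[[5,0.3,0.2],3],[[2.5,0.3,0.1],1.5],[[1,0,0],0.5],[[0,0,0],0],[[0,0,0],0]]'>/dev/null
python3 -c "
from h import *
dc(st())"
```

```text
t 27.1 pos [0.5668 0.1675 0.1579] yaw 96.25 tilt about tool x,y deg (z_w in tool) [-0.29  0.85] w 0.0131 q [0.284 0.47  0.144 1.259 0.008 0.174] f [ 0.01 -0.55 -1.83] tq [-0.015  0.153  0.031]
dish c [0.6613 0.1779] handle yaw -173.74 to view in tool mm [ 3.  -0.6] z err up mm 0.5
```

```bash
python3 -m pendant '[[[0.2,-0.1,-0.1],-0.4],[[0.2,-0.2,-0.2],-0.7],[[0.1,-0.2,-0.1],-0.4],[[0,0,0],0],[[0,0,0],0],[[0,0,0],0]]'>/dev/null
python3 - <<'E'
from h import *
dc(st());cv2.imwrite('pics/s12r.png',r.read_camera('scene')[:,:,::-1])
t=r.read_camera('top')[:,:,::-1];cv2.imwrite('pics/t12.png',cv2.resize(t[130:230,190:330],None,fx=5,fy=5,interpolation=cv2.INTER_CUBIC))
E
python3 m3.py pics/s12r.png 350 170 pics/s12o.png
```

```text
t 27.85 pos [0.5663 0.1677 0.1584] yaw 97.84 tilt about tool x,y deg (z_w in tool) [-0.31  0.84] w 0.013 q [0.284 0.469 0.143 1.259 0.008 0.147] f [ 0.21 -0.13 -1.81] tq [ 0.026  0.152 -0.036]
dish c [0.6604 0.1806] handle yaw -172.15 to view in tool mm [ 0.2 -0.1] z err up mm -0.0
ball box [387 215  15  15 170] centroid world [[0.65633049 0.17416292 0.17999967]] dish [0.66042442 0.18061537 0.14999967]
```

View pics/s12o.png

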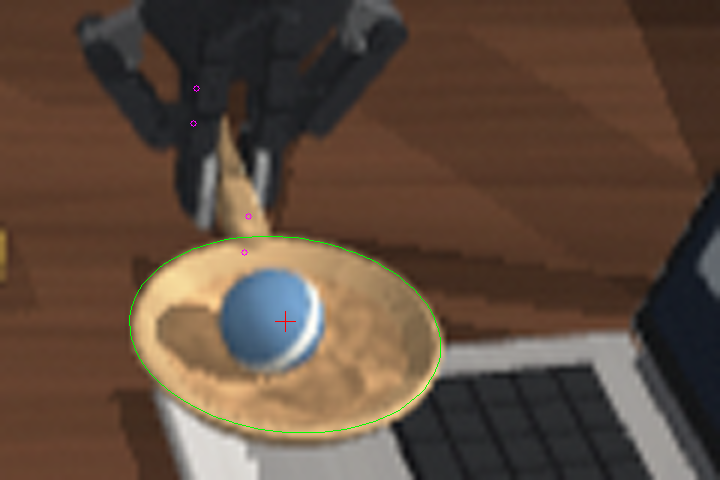

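View pics/t12.png

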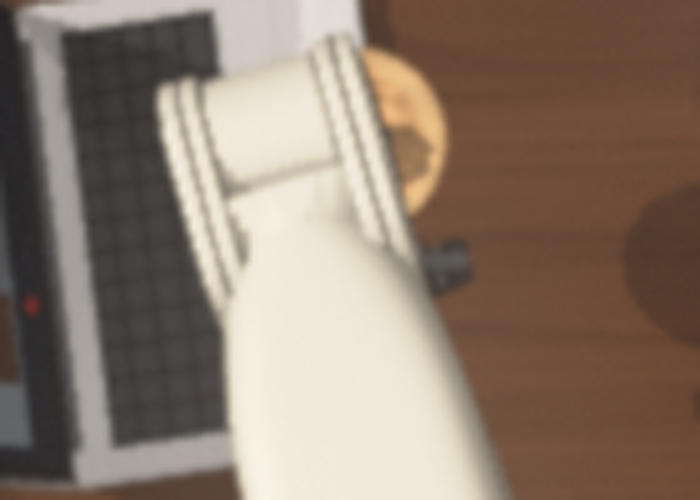

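The ball looks about 2 px (roughly 5 mm) left of centre, which may just be it swinging. I let it settle and look again.

```bash
python3 -m pendant '[[[0,0,0],0],[[0,0,0],0],[[0,0,0],0],[[0,0,0],0],[[0,0,0],0],[[0,0,0],0],[[0,0,0],0],[[0,0,0],0]]'>/dev/null
python3 - <<'E'
from h import *
dc(st());cv2.imwrite('pics/s13r.png',r.read_camera('scene')[:,:,::-1])
E
python3 -m pendant '[[[0,0,0],0],[[0,0,0],0],[[0,0,0],0],[[0,0,0],0],[[0,0,0],0]]'>/dev/null
python3 - <<'E'
from h import *
cv2.imwrite('pics/s14r.png',r.read_camera('scene')[:,:,::-1])
E
python3 m3.py pics/s13r.png 350 170 pics/s13o.png;python3 m3.py pics/s14r.png 350 170 pics/s14o.png
python3 -c "
import cv2
cv2.imwrite('pics/s1314.png',cv2.hconcat([cv2.imread('pics/s13o.png')[200:,100:460],cv2.imread('pics/s14o.png')[200:,100:460]]))"
```

```text
t 28.95 pos [0.5663 0.1677 0.1584] yaw 97.84 tilt about tool x,y deg (z_w in tool) [-0.31  0.85] w 0.0129 q [0.284 0.469 0.143 1.259 0.008 0.147] f [ 1.02 -0.45 -2.34] tq [-0.052  0.124  0.013]
dish c [0.6604 0.1806] handle yaw -172.15 to view in tool mm [ 0.2 -0.1] z err up mm 0.0
ball box [387 215  15  16 172] centroid world [[0.65810974 0.17396742 0.17998097]] dish [0.66041566 0.1806711  0.14998097]
ball box [387 215  14  16 169] centroid world [[0.65811543 0.17282961 0.17998097]] dish [0.66041566 0.1806711  0.14998097]
```

View pics/s1314.png

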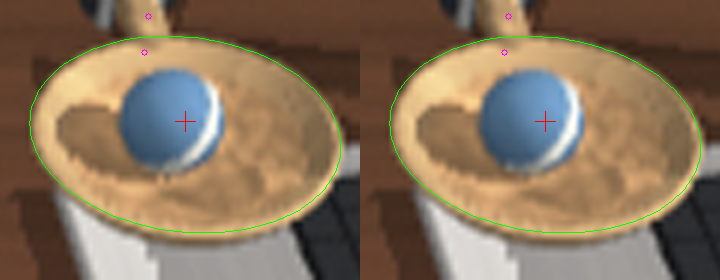

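The ball sits still about 5 mm to -y. I check whether that is dish tilt or rolling resistance by comparing rim points with the level-dish prediction.

```bash
cat > m4.py <<'E'
from h import *
from scipy.optimize import least_squares
import sys
s=r.state();M=Rt(s['tcp_rot']);c=np.r_[s['eef_pos'][:2]+.095*M[:2,1],s['eef_pos'][2]-.0084]
for fn in sys.argv[1:]:
    a=cv2.imread(fn).astype(float);g=a[:,:,2]-0.0
    hs=cv2.cvtColor(a.astype(np.uint8),cv2.COLOR_BGR2HSV)
    wood=cv2.inRange(hs,(9,50,150),(28,190,255))
    # upper half rim silhouette (sharp against dark desk): per direction, outermost wood pixel vs predicted
    for d in range(0,360,30):
        t=np.radians(d);n=np.array([np.cos(t),np.sin(t)])
        p0=proj('scene',c+np.r_[0.058*n,.026])[0];pc=proj('scene',c+[0,0,.026])[0]
        u=(p0-pc)/np.linalg.norm(p0-pc);R=np.linalg.norm(p0-pc)
        ks=np.arange(R-8,R+6,.25);v=[wood[int(round(pc[1]+k*u[1])),int(round(pc[0]+k*u[0]))] for k in ks]
        on=[k for k,x in zip(ks,v) if x];print(d,'pix dir',u.round(2),'edge - pred px',None if not on else round(max(on)-R,2))
    bl=cv2.inRange(hs,(95,60,50),(130,255,255))
    x0,y0=pc.astype(int)
    sub=cv2.resize(a[y0-25:y0+20,x0-40:x0+40].astype(np.uint8),None,fx=10,fy=10,interpolation=cv2.INTER_CUBIC);cv2.imwrite('pics/z14.png',sub);print(x0,y0)
E
python3 m4.py pics/s14r.png
```

```text
0 pix dir [0.18 0.98] edge - pred px 1.0
30 pix dir [0.74 0.68] edge - pred px 1.75
60 pix dir [0.94 0.33] edge - pred px 0.25
90 pix dir [1. 0.] edge - pred px 0.0
120 pix dir [ 0.93 -0.36] edge - pred px -1.75
150 pix dir [ 0.59 -0.81] edge - pred px -0.75
180 pix dir [-0.18 -0.98] edge - pred px 4.5
210 pix dir [-0.74 -0.68] edge - pred px -1.0
240 pix dir [-0.94 -0.33] edge - pred px -0.75
270 pix dir [-1. -0.] edge - pred px -0.25
300 pix dir [-0.93  0.36] edge - pred px 0.25
330 pix dir [-0.59  0.81] edge - pred px 0.5
396 224
```

View pics/z14.png

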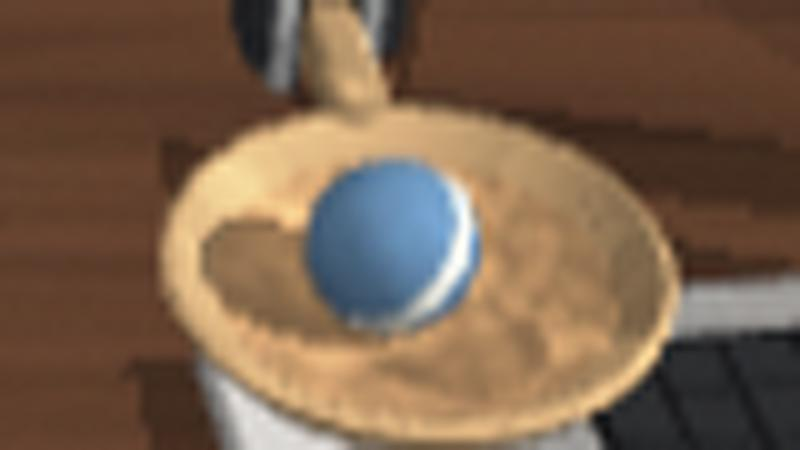

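```bash
cat > m5.py <<'E'
from h import *
def run(fn,c,hd,tag):
    a=cv2.imread(fn);f=4
    pc=proj('scene',c+[0,0,.026])[0];o=(pc-[45,35]).astype(int)
    z=cv2.resize(a[o[1]:o[1]+70,o[0]:o[0]+90],None,fx=f,fy=f,interpolation=cv2.INTER_CUBIC).astype(float)
    hs=cv2.cvtColor(z.clip(0,255).astype(np.uint8),cv2.COLOR_BGR2HSV)
    pcz=(pc-o+.5)*f-.5
    # radial subpixel edge: strongest drop of (R-B) colour along ray near predicted rim
    rb=cv2.GaussianBlur(z[:,:,2]-z[:,:,0]*.0+0*z[:,:,1],(0,0),2)
    pts=[];prd=[]
    for d in range(0,360,6):
        t=np.radians(d);n=np.array([np.cos(t),np.sin(t)])
        p0=((proj('scene',c+np.r_[0.0585*n,.026])[0]-o+.5)*f-.5)
        prd.append(p0)
        if np.dot(n,hd)>.9: continue
        u=(p0-pcz);R=np.linalg.norm(u);u/=R
        ks=np.arange(R-14,R+16,.5);xy=pcz+ks[:,None]*u
        v=cv2.remap(rb.astype(np.float32),xy[:,0].astype(np.float32)[None],xy[:,1].astype(np.float32)[None],1)[0]
        k=np.argmax(np.abs(np.gradient(v)) );pts.append(xy[k])
    pts=np.float32(pts);
    for _ in range(4):
        e=cv2.fitEllipseDirect(pts);ep=cv2.ellipse2Poly(tuple(int(round(q*16)) for q in e[0]),tuple(int(round(q*8)) for q in e[1]),int(e[2]),0,360,2)/16
        dd=np.array([np.min(np.hypot(*(ep-q).T)) for q in pts]);
        if _<3: pts=pts[dd<max(2.,np.percentile(dd,75))]
    pe=cv2.fitEllipseDirect(np.float32(prd))
    F=lambda e:((np.array(e[0])+.5)/f-.5+o).round(2).tolist()+(np.array(e[1])/f).round(2).tolist()+[round(e[2],2)]
    print(tag,len(pts),'fit',F(e),'pred',F(pe))
    w=z.clip(0,255).astype(np.uint8).copy();cv2.ellipse(w,e,(0,255,0),1)
    for q in pts: cv2.circle(w,tuple(int(k) for k in q),2,(0,0,255),-1)
    return cv2.resize(w,None,fx=1,fy=1)
I=[run('pics/scene0.png',np.array([.603,-.142,0]),np.array([-.988,.15]),'desk'),
run('pics/s11r.png',np.array([.6602,.1801,.15]),np.array([.134,-.991]),'view1'),
run('pics/s14r.png',np.array([.6604,.1806,.15]),np.array([-.991,-.136]),'view2')]
cv2.imwrite('pics/ell.png',cv2.resize(cv2.hconcat(I),None,fx=.74,fy=.74))
E
python3 m5.py
```

```text
desk 52 fit [264.76, 255.57, 31.49, 45.62, 81.13] pred [264.58, 255.32, 30.85, 45.63, 81.45]
view1 37 fit [397.45, 225.0, 33.67, 52.47, 94.97] pred [396.79, 225.21, 32.38, 52.06, 97.25]
view2 35 fit [397.63, 225.85, 33.08, 52.12, 96.85] pred [397.03, 225.25, 32.32, 52.12, 97.24]
```

View pics/ell.png

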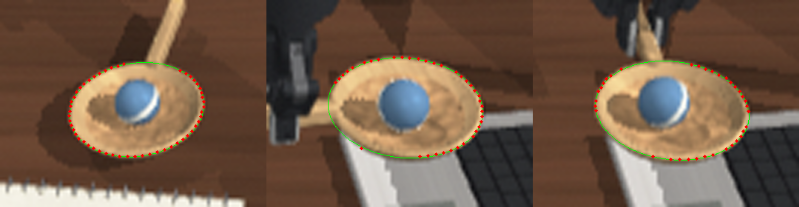

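Ellipse fits confirm the dish is level: roll differs from the level prediction by about 0.4°, and the on-desk control shows no bias. So rolling resistance is holding the ball about 5 mm off. I recentre it with a small quick shift under the ball and a slow return.

```bash
python3 -m pendant '[[[-4,0,0],0],[[0,0,0],0],[[0.5,0,0],0],[[0.5,0,0],0],[[0.5,0,0],0],[[0.5,0,0],0],[[0.5,0,0],0],[[0.5,0,0],0]]'>/dev/null; python3 -m pendant '[[[0.5,0,0],0],[[0,0,0],0],[[0,0,0],0],[[0,0,0],0],[[0,0,0],0],[[0,0,0],0],[[0,0,0],0]]'>/dev/null
python3 - <<'E'
from h import *
dc(st());cv2.imwrite('pics/s15r.png',r.read_camera('scene')[:,:,::-1])
E
python3 m4.py pics/s15r.png|tail -1
```

```text
t 31.55 pos [0.5664 0.1671 0.1584] yaw 97.85 tilt about tool x,y deg (z_w in tool) [-0.31  0.85] w 0.0126 q [0.283 0.468 0.143 1.259 0.008 0.146] f [-1.13  0.34 -1.92] tq [-0.039  0.149  0.015]
dish c [0.6605 0.1801] handle yaw -172.15 to view in tool mm [ 0.7 -0.1] z err up mm 0.0
396 224
```

View pics/z14.png

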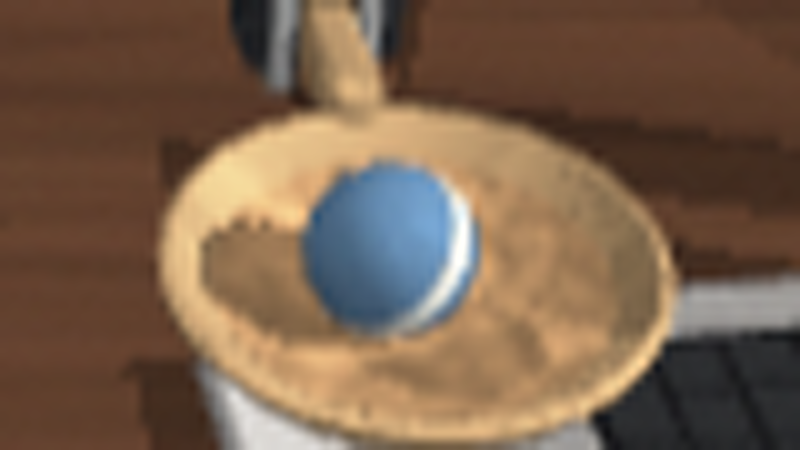

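The ball came back to the same spot, about 5 mm off the axis and steady, so I'm leaving it alone. Last check is the bystanders.

Run:
```python
import cv2,numpy as np
a=cv2.imread('pics/scene0.png');b=cv2.imread('pics/s15r.png')
d=cv2.absdiff(a,b).max(2);d=(d>50).astype(np.uint8)*255
for n,(x0,y0,x1,y1) in dict(phone=(190,175,228,212),mouse=(250,188,278,218),notes=(315,192,355,222),mug=(148,215,198,255),cup=(148,235,196,302),book=(195,280,305,336)).items():print(n,(d[y0:y1,x0:x1]>0).mean().round(3))
cv2.imwrite('pics/cmp.png',b)
```

```text
phone 0.0
mouse 0.001
notes 0.0
mug 0.0
cup 0.0
book 0.0
```

View pics/cmp.png

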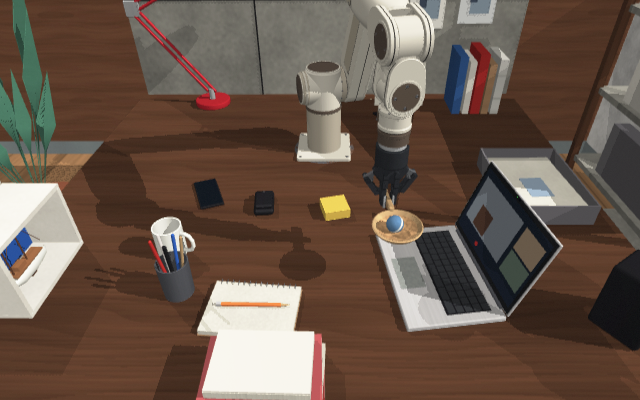

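The bystanders are unmoved, and the dish is up at the viewing point around (398,226) with its handle towards the robot, which is the laptop's +y. Handing in.

Run:
```python
from h import *
dc(st());print(r.hand_in());dc(st())
```

```text
t 31.6 pos [0.5664 0.1672 0.1584] yaw 97.85 tilt about tool x,y deg (z_w in tool) [-0.31  0.84] w 0.0129 q [0.283 0.468 0.143 1.259 0.008 0.146] f [ 0.11 -1.12 -2.07] tq [0.017 0.058 0.047]
dish c [0.6605 0.1801] handle yaw -172.15 to view in tool mm [ 0.7 -0.1] z err up mm -0.0
the job is handed in; nothing more can be done
None
the job is handed in; nothing more can be done
```

I gripped the dish by the handle at 60 N and lifted it. I carried it to the viewing point with the handle straight out from the screen, held it still for about 2 s, and turned it a quarter turn clockwise on the spot. I handed in at 31.6 s with the gripper alone holding the dish.

**Position:** At the end the dish's axis was about 1 mm from my estimate of the viewing point, at 150 mm height. My three measurements of that point agreed to about 4 mm. The turn overshot by 1.6°, which I turned back, leaving the handle within 0.1° of the estimated direction. The axis wandered up to about 3 mm during the turn.

**Level:** The tool's tilt since the grasp changed by about 0.8° at the hold and 0.3° at the end. The fitted rim's angle in the image was 0.4° off that of a level dish at the end, but 2.3° off at the hold, where part of the rim was hidden.

**Ball:** It is steady but sits about 5 mm off the dish's axis, and 5 mm would suggest a tilt of about 3°. A single 4 mm nudge and slow return after the turn did not recentre it. I could not settle whether rolling resistance or a small roll of the dish causes this, so that check disagrees with the level checks.

**Everything else:** The phone, mouse, sticky notes, mug, pen cup and notebook with its pencil show no change from the first image. The laptop was not part of that comparison, but I saw no contact with it.

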